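# Clamp a board in a contact-test fixture and hold its ratchet lever at the fourth click

## Task

Get the circuit board in the test fixture ready for measuring: first swing the aluminium keeper bar (blue upright grip) over the board until it snaps fully shut in its catch. Then take the red upright grip of the dark ratchet lever and advance the lever clockwise (seen from above) by exactly four clicks, never going on to a fifth, so that the contact carriage is fed to the board. The lever springs back if let go, so finish while holding its red grip at the fourth click, with the keeper still shut, and leave the loose sensor, plug and tape roll beside the fixture where they are.

Things in the scene. Friction and masses are not known exactly. Their poses are not given: they have to be found in the camera images.
- keeper_hinge (a point): Hinge axis (vertical) of the aluminium keeper bar on the test fixture, a grey 200 x 300 mm base plate 12 mm high; the point is on the axis at the bar's mid height, 38 mm above the bench. The bar is 16 mm wide, 8 mm thick, its top 42 mm above the bench. This point's x axis points from the grip to the hinge, along the bar.
- keeper_grip_mid (a point): Middle of the keeper bar's blue upright grip, 72 mm above the bench and 110 mm from the hinge axis. The grip is a freely revolving sleeve of 16 mm diameter that stands on the bar from 43 to 95 mm above the bench; best taken from above. It swings level round the hinge.
- keeper (a joint): Angle of the keeper bar, rad: 0 fully shut on its stop (bar across the board, its grip on the robot's side), growing as it opens clockwise seen from above, so it is shut anticlockwise. Starts 1.0 to 1.5 open, stays where left. A spring ball in the catch resists from about 0.12 to 0.05 (3 to 5 N at the grip), then snaps it home to 0 and keeps it there.
- lever_pivot (a point): Pivot axis (vertical) of the dark steel ratchet lever on the fixture; the point is 38 mm above the bench, at the lever's mid height. Its x axis points along the lever to the red grip. The lever is 18 mm wide, 8 mm thick, its top 42 mm above the bench.
- lever_grip_mid (a point): Middle of the ratchet lever's red upright grip, 72 mm above the bench and 120 mm from the lever's pivot. A freely revolving sleeve of 16 mm diameter standing on the lever from 43 to 95 mm above the bench; best taken from above. It swings level round the pivot.
- lever_grip: The same red grip sleeve as a body; origin on its axis, 42 mm above the bench at its foot. It revolves freely, so its yaw means nothing.
- lever (a joint): Angle of the ratchet lever, rad: 0 at rest against its stop, growing clockwise seen from above, up to 1.25. A spring drives it back to 0 (3 N at the grip at 0, 4.5 N at 0.9). A sprung plunger under it rides over the sector's pins: at each pin the push needed rises some 2 N over the last 0.06 rad, then falls to 2 N below the spring's pull: one click. Clicks do not lock: let go, the lever returns.
- sector (a joint): Angle, rad, at which the yellow pinned sector under the lever is set, clockwise from above: 0 to 0.24, different each time, so the free travel before the first click differs. Stiff; not to be moved. Click n comes as the lever passes sector + 0.10 + 0.16 x (n - 1); the hollow after click four is at lever = sector + 0.66, click five at sector + 0.74.
- sector_pivot (a point): A point on the lever's pivot axis, 16 mm above the bench, that turns with the yellow sector. Its x axis points along the direction that the lever would have at a lever angle equal to the sector angle.
- sensor: Loose grey barrel-shaped sensor, 27 x 82 x 23 mm, lying on the bench on the robot's side of the fixture; origin at the centre of its underside. A bystander: leave it.
- plug: Loose dark round plug with a brass nose, 19 x 53 x 20 mm, lying on the bench on the robot's side of the fixture; origin at the centre of its underside. A bystander: leave it.
- tape: Loose roll of black tape, 62 mm across, 19 mm high, lying flat on the bench at the lever's end of the fixture; origin at the centre of its underside. A bystander: leave it.

How it is judged:
By the outcome, as a careful person would: the job done as asked, in the order asked, and still so for the second after the job is handed in, while the arm keeps its last pose, push and grip.
It also fails if it takes over 72 s, if anything falls off the work surface, if the arm or the gripper's body presses on something with over 40 N, if the wrist force passes 120 N, or if a joint passes its speed limit or range.

## Robot

A 7-joint arm with a two-finger parallel gripper is mounted at the origin on a cart in front of the work surface, level with it; the furniture and walls round the work are solid. World frame = base frame: x ahead of the robot, y to its left, z up, the work surface at z = 0. Lengths are in m, angles in rad, forces in N, time in s.
With the tool pointing down it reaches from about 0.425 to 0.95 m from the base axis. Payload 4.7 kg.
Tool frame: the origin (TCP) lies on the front face of the gripper's body, between the roots of the fingers; the fingertips stand arm.tips_ahead ahead of it and the grasp point (between the pads) lies 54 mm ahead of it (arm.tips_ahead is the distance from the TCP to the fingertips, in m); x points along the fingers, y is the direction in which the jaws open and shut, and the axes are right-handed (so a half turn about x gives the same grasp; the last joint's range is limited). The gripper opens to 85 mm and grips with 20 to 120 N. Pads are 22 mm wide; open, the fingers measure 114 mm over their backs; the gripper's body (76 mm by 85 mm) begins 54 mm behind the grasp point. The pads swing forward as they close: fully open they stand 13 mm farther back than shut.
Start: joints at [-0.029, 0.469, -0.049, 1.532, 0.024, 1.141, -0.082], TCP at [0.675, 0, 0.304] pointing down, gripper open.
Joint ranges: [-2.59, 2.59], [-0.33, 1.99], [-1.39, 1.29], [0.1, 2.45], [-1.04, 4.18], [0.21, 1.99], [-2.66, 2.66]. Speed limits (rad/s): [2.57, 2.57, 3.14, 3.14, 3.14, 3.14, 3.14].

## Interface

Orientations are given as a unit quaternion [x, y, z, w].
In Python, from plant import sense, capture, finish_job, arm gives the robot as it stands. The module is installed in compiled form; this text tells all that it offers.
- The arm moves only by the tool move_arm, never from a script. Its argument "steps" is a list of rows, each an object with "xyz": the shift along the tool's x, y, z in units of 1 m (1.0 is 1 m), a list of three; "twist": the turn, a rotation vector about the tool's x, y, z in units of 90 degrees (1.0 is 90 degrees), a list of three; "fingers": the opening, from 0 (shut) to 1 (fully open). A call has exactly 10 rows; each row is the pose to reach, as a shift and turn from the pose measured when the call began, along the tool's axes at that moment; what a row does not reach only later rows make up. A row lasts 1/8 s, in which the tool goes at most 62.5 mm and 10.7 degrees, less where a joint would pass 70% of its speed; a pose out of reach is approached as far as the arm can. A call with a number of a shift or a turn outside -1 to 1 is refused whole. A call with a gripper value outside its range is refused whole. The fingers move at their own pace and stop on an object; the grip force is fixed at half the most. Time passes only in rows, so rows that repeat a pose let the fingers close, or fill a call up. It gives the time, the measured TCP pose, the force and the opening at its end, in the units of the state.
- sense(): the state, without advancing time (a new reading comes with each control period).
- capture(name): name is "scene" or "side" or "wrist"; returns a dict with "image" (480x640x3 uint8, red, green, blue), "range_z" (480x640 float32, m along the optical axis (not along the pixel's ray), 0 where there is no reading), "fx", "fy", "cx", "cy" (pixels), "rvec" (rotation vector, rad) and "tvec" (3), from world to camera coordinates, as OpenCV has them; the wrist camera has in their place "tool_from_camera" (4x4, takes a point from camera to tool coordinates, whose origin is the TCP and whose axes are the tool frame's). Camera axes: x right, y down, z forward; pixel columns grow to the right and rows downward; lengths in m; the calibration is good to about 2 mm. A picture is of the moment at which its call begins: read the wrist's pose just before it.
- finish_job(): hands the job in, once; it reports no verdict.
The state is a dict: "time": time; "joints": joint angles; "joint_velocities": joint speeds; "effort": joint torques, N m; "tcp_pos": TCP position; "tool_rot": TCP orientation; "force": force on the tool from outside, world axes, zero at the start; "ft_torque": the same for the moment, N m; "width": finger opening in m.
Only numpy, scipy, OpenCV 4.12 (cv2) and the standard library are available. Lean on these libraries where they do the work, as an engineer would, in place of code of your own. Each camera call takes 0.05 s, during which the arm holds its last target. There are 200 camera calls.

## Working session

There is one attempt and no reset: what is moved stays moved. The work goes in short steps, Python scripts to look and compute and a tool call to move; the robot and the scene stay as the last step left them, time stands still between calls to the robot, and variables do not carry over. Pictures are saved under pics/ and viewed, about 8 in all and at most 12, crops included, and the job is handed in when it is done.

Besides the shell and the picture viewer there is one more tool, called after "Emit:" in YAML: its name, and indented under it one key for each argument. move_arm: Moves the arm, as the interface text tells. Shifts and turns lie within -1 to 1; 1 stands for 1 m of shift or 90 degrees of turn. Its arguments: {"type":"object","properties":{"steps":{"type":"array","items":{"type":"object","properties":{"xyz":{"type":"array","items":{"type":"number"}},"twist":{"type":"array","items":{"type":"number"}},"fingers":{"type":"number"}}}}},"required":["steps"]}

```bash
mkdir -p pics
cat > h.py <<'E'
import numpy as np, cv2
from plant import sense, capture, finish_job, arm
def cap(n):
    c=capture(n); return c
def pts(c):
    v,u=np.mgrid[0:480,0:640]; z=c["range_z"]
    P=np.stack([(u-c["cx"])/c["fx"]*z,(v-c["cy"])/c["fy"]*z,z],-1)
    R=cv2.Rodrigues(np.array(c["rvec"],float))[0]
    return (P-np.array(c["tvec"]).ravel())@R
def masks(c):
    h=cv2.cvtColor(c["image"],cv2.COLOR_RGB2HSV); H,S,V=h[...,0],h[...,1],h[...,2]
    return dict(red=((H<8)|(H>172))&(S>140)&(V>60),blue=(H>100)&(H<125)&(S>130)&(V>50),yel=(H>20)&(H<35)&(S>120)&(V>80))
E
python3 - <<'E'
from h import *
s=sense();print(s["time"],s["tcp_pos"],s["tool_rot"],s["width"],s["force"],arm.tips_ahead)
for n in("scene","side"):
    c=cap(n);cv2.imwrite(f"pics/{n}0.png",c["image"][...,::-1])
    P=pts(c)
    for k,m in masks(c).items():
        N,L,st,ce=cv2.connectedComponentsWithStats(m.astype(np.uint8))
        for i in range(1,N):
            if st[i,4]>40:
                q=P[(L==i)&(c["range_z"]>0)]
                print(n,k,st[i],ce[i].round(),np.median(q,0).round(3),q.min(0).round(3),q.max(0).round(3))
E
```

```text
0.0 [6.74564465e-01 2.28008606e-05 3.02867713e-01] [-0.49951202 -0.50046756  0.50047685 -0.49954268] 0.08570153589537792 [-0.12296104  0.52745215 -0.53038703] 0.0726
scene red [332   0   3  39  45] [332.  18.] [ 0.908 -0.678  0.105] [ 0.902 -0.757  0.054] [ 0.958 -0.67   0.154]
scene red [336  11  16  17  54] [343.  16.] [ 0.933 -0.759  0.078] [ 0.902 -0.843  0.027] [ 0.972 -0.697  0.117]
scene red [282  21  15   9  65] [288.  25.] [ 0.947 -0.558  0.126] [ 0.92  -0.563  0.12 ] [ 0.963 -0.55   0.131]
scene red [291  30  11  26  47] [297.  42.] [ 0.905 -0.538  0.105] [ 0.901 -0.622  0.041] [ 0.973 -0.513  0.121]
scene red [430  37  39  19  86] [450.  46.] [ 0.689 -0.901  0.006] [ 0.632 -0.922  0.001] [ 0.76  -0.882  0.011]
scene red [211  67  10  16 105] [215.  75.] [ 0.966 -0.334  0.096] [ 0.961 -0.346  0.079] [ 0.972 -0.324  0.112]
scene red [141 123  50  17 139] [157. 131.] [ 0.941 -0.13   0.08 ] [ 0.899 -0.194  0.01 ] [ 0.973 -0.124  0.087]
scene red [239 144  29  21 242] [253. 154.] [ 0.797 -0.248  0.014] [ 0.79  -0.29   0.003] [ 0.809 -0.218  0.021]
scene red [328 160  10  27 199
[... 2250 characters left out ...]
1 ] [0.8   1.158 0.064]
side blue [131  65  28  22  93] [143.  76.] [ 0.59   1.288 -0.094] [ 0.584  1.123 -0.102] [ 0.598  1.407 -0.066]
side blue [534 182  21  19  94] [544. 188.] [ 0.943 -0.161  0.082] [ 0.905 -0.17   0.071] [ 0.969 -0.155  0.088]
side blue [547 220  29  30  44] [562. 236.] [ 0.905 -0.246  0.035] [ 0.893 -0.284  0.019] [ 0.913 -0.21   0.051]
side blue [564 255  50  35 318] [587. 272.] [ 0.885 -0.321  0.01 ] [ 0.875 -0.376  0.003] [ 0.912 -0.278  0.014]
side blue [587 258  43  32 200] [609. 272.] [ 0.92  -0.349  0.01 ] [ 0.905 -0.395  0.004] [ 0.933 -0.303  0.018]
side yel [359 292  40   6  83] [381. 295.] [ 0.536 -0.181  0.019] [ 0.507 -0.189  0.014] [ 0.567 -0.155  0.022]
```

View pics/scene0.png

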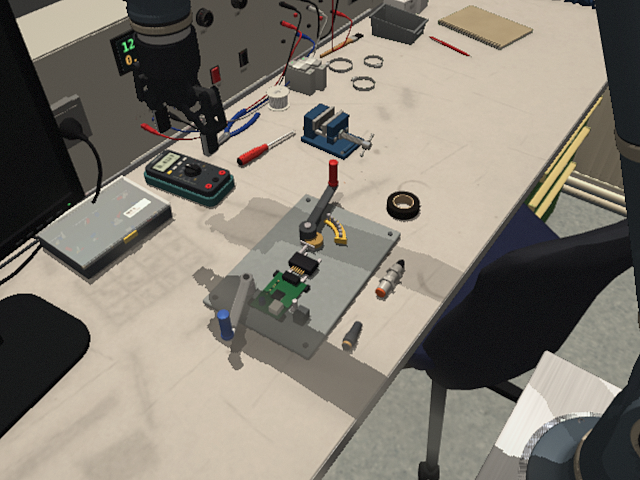

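View pics/side0.png

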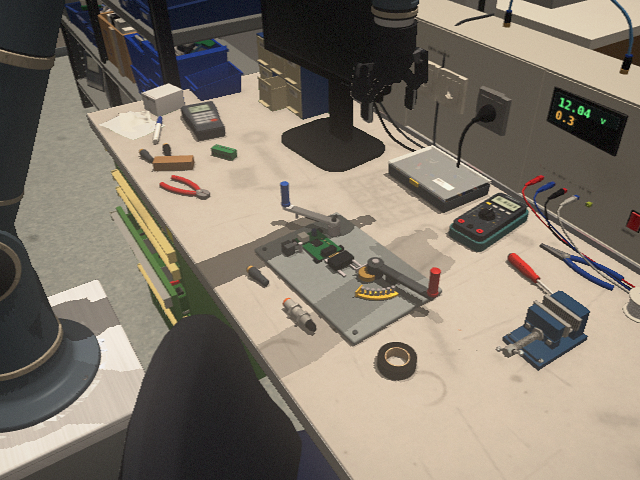

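The scene view shows the blue grip at (223,314), the red grip at (332,173), the lever pivot near (309,228), the keeper hinge near (245,278), and the yellow sector at (337,232). The side view shows the blue grip at (285,193) and the red at (434,283). Next I take a wrist view for the fine geometry.

```bash
cat >> h.py <<'E'
from scipy.spatial.transform import Rotation as Ro
def wrist():
    s=sense(); c=capture("wrist"); T=np.eye(4); T[:3,:3]=Ro.from_quat(s["tool_rot"]).as_matrix(); T[:3,3]=s["tcp_pos"]
    W=T@np.array(c["tool_from_camera"]); return c,W
def ray(c,W,uv,z):
    uv=np.atleast_2d(np.array(uv,float)); d=np.c_[(uv[:,0]-c["cx"])/c["fx"],(uv[:,1]-c["cy"])/c["fy"],np.ones(len(uv))]@W[:3,:3].T
    o=W[:3,3]; return o+d*((z-o[2])/d[:,2])[:,None]
def wpts(c,W):
    v,u=np.mgrid[0:480,0:640]; z=c["range_z"]
    P=np.stack([(u-c["cx"])/c["fx"]*z,(v-c["cy"])/c["fy"]*z,z],-1); return P@W[:3,:3].T+W[:3,3]
def extW(c):
    R=cv2.Rodrigues(np.array(c["rvec"],float))[0]; W=np.eye(4); W[:3,:3]=R.T; W[:3,3]=-R.T@np.array(c["tvec"]).ravel(); return W
E
python3 - <<'E'
from h import *
c,W=wrist();cv2.imwrite("pics/w0.png",c["image"][...,::-1])
print(W.round(3),c["fx"],c["fy"],c["cx"],c["cy"])
print(Ro.from_quat(sense()["tool_rot"]).as_matrix().round(3))
print(ray(c,W,[[0,0],[639,0],[0,479],[639,479]],0.04).round(3))
E
```

```text
[[ 1.     0.    -0.001  0.674]
 [-0.    -0.952 -0.307  0.078]
 [-0.001  0.307 -0.952  0.373]
 [ 0.     0.     0.     1.   ]] 351.6113220664396 351.6113220664396 313.4159556300765 244.05644132926125
[[-0.001  1.    -0.   ]
 [-0.    -0.    -1.   ]
 [-1.    -0.001  0.   ]]
[[ 0.419  0.18   0.04 ]
 [ 0.939  0.179  0.04 ]
 [ 0.276 -0.343  0.04 ]
 [ 1.086 -0.342  0.04 ]]
```

View pics/w0.png

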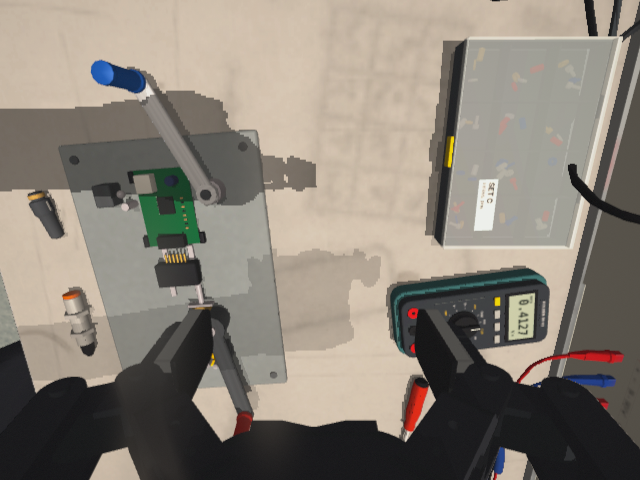

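The wrist view shows the keeper hinge at (207,192) and the blue grip's top at (103,72). The red grip is at (243,420), and the lever pivot (about (215,318)) is hidden by a finger.

Run:
```python
from h import *
c,W=wrist()
h=cv2.cvtColor(c["image"],cv2.COLOR_RGB2HSV); m=((h[...,0]>100)&(h[...,0]<125)&(h[...,1]>130)); m[:, 160:]=0
P=wpts(c,W); q=P[m&(c["range_z"]>0)]; print("zmax",q[:,2].max(), "top pts", q[q[:,2]>.09].mean(0).round(4), (q[q[:,2]>.09].min(0)+q[q[:,2]>.09].max(0))/2, len(q))
hinge=ray(c,W,[207,192],.044)[0]; print("hinge",hinge.round(4),"depth",P[192,207].round(4))
# hinge top ring circle
for n in("scene","side"):
    d=capture(n); E=extW(d); M=masks(d)["blue"] ; PP=pts(d)
    hh=cv2.cvtColor(d["image"],cv2.COLOR_RGB2HSV); M=(hh[...,0]>100)&(hh[...,0]<130)&(hh[...,1]>120)
    s=M&(np.hypot(PP[...,0]-.52,PP[...,1]-.12)<.04)&(PP[...,2]>.03); q=PP[s]; t=q[q[:,2]>.091]
    print(n,len(q),q[:,2].max(),t.mean(0).round(4),((t.min(0)+t.max(0))/2).round(4))
    R=np.linalg.inv(E); p=R[:3,:3]@hinge+R[:3,3]; print(" hinge px",d["fx"]*p[0]/p[2]+d["cx"],d["fy"]*p[1]/p[2]+d["cy"])
# plate corners at z=.012
cor=ray(c,W,[[60,146],[256,130],[286,381]],.012); print(cor.round(4),np.linalg.norm(cor[0]-cor[1]),np.linalg.norm(cor[2]-cor[1]))
g=ray(c,W,[103,72],.095)[0]; d=g-hinge; print(g.round(4),np.hypot(*d[:2]),np.degrees(np.arctan2(d[1],d[0])))
e=cor[0]-cor[1]; print("plate short side ang",np.degrees(np.arctan2(e[1],e[0]))); e=cor[2]-cor[1]; print("long",np.degrees(np.arctan2(e[1],e[0])))
```

```text
zmax 0.09592539417960733 top pts [0.5223 0.1183 0.0936] [0.52158054 0.11856723 0.0929706 ] 1061
hinge [0.5741 0.0234 0.044 ] depth [0.5745 0.0236 0.0452]
scene 103 0.09612107434920221 [0.5195 0.1199 0.0933] [0.5202 0.1195 0.0936]
 hinge px 243.66488675967736 276.1746855927512
side 26 0.09794025073614206 [0.519  0.117  0.0948] [0.5194 0.1169 0.0952]
 hinge px 334.5416041555106 218.73639140224094
[[ 0.4229  0.0638  0.012 ]
 [ 0.618   0.0789  0.012 ]
 [ 0.6401 -0.2159  0.012 ]] 0.19563123450298167 0.29559960652743067
[0.523  0.1184 0.095 ] 0.1078595465014966 118.30271187382901
plate short side ang -175.59993275465717
long -85.70147026466715
```

Emit:
move_arm:
  steps:
    - {"xyz": [0.01, -0.02, -0.015], "twist": [-0.09, 0, 0], "fingers": 1}
    - {"xyz": [0.02, -0.045, -0.035], "twist": [-0.19, 0, 0], "fingers": 1}
    - {"xyz": [0.035, -0.07, -0.055], "twist": [-0.29, 0, 0], "fingers": 1}
    - {"xyz": [0.05, -0.095, -0.075], "twist": [-0.39, 0, 0], "fingers": 1}
    - {"xyz": [0.07, -0.12, -0.095], "twist": [-0.49, 0, 0], "fingers": 1}
    - {"xyz": [0.085, -0.14, -0.11], "twist": [-0.58, 0, 0], "fingers": 1}
    - {"xyz": [0.095, -0.15, -0.1165], "twist": [-0.66, 0, 0], "fingers": 1}
    - {"xyz": [0.103, -0.153, -0.1185], "twist": [-0.72, 0, 0], "fingers": 1}
    - {"xyz": [0.103, -0.153, -0.1185], "twist": [-0.72, 0, 0], "fingers": 1}
    - {"xyz": [0.103, -0.153, -0.1185], "twist": [-0.72, 0, 0], "fingers": 1}

```text
time: 1.55
tcp_pos: [0.5223, 0.1183, 0.201]
tool_rot: [0.155, 0.69, -0.155, 0.69]
force: [-0.6, -0.2, -0.3]
width: 0.0853
```

```bash
cat >> h.py <<'E'
def rel(targets):
    s=sense(); R=Ro.from_quat(s["tool_rot"]).as_matrix(); 
    return ((np.atleast_2d(targets)-s["tcp_pos"])@R).round(4)
def arc(c,r,degs,z):
    a=np.radians(degs); return np.c_[c[0]+r*np.cos(a),c[1]+r*np.sin(a),np.full(len(a),z)]
E
python3 - <<'E'
from h import *
s=sense();print(s["time"],s["tcp_pos"],s["force"],s["joints"].round(2) if hasattr(s["joints"],"round") else s["joints"])
c,W=wrist();cv2.imwrite("pics/w1.png",c["image"][...,::-1])
h=cv2.cvtColor(c["image"],cv2.COLOR_RGB2HSV); m=((h[...,0]>100)&(h[...,0]<125)&(h[...,1]>130))
P=wpts(c,W); m&=(np.hypot(P[...,0]-.52,P[...,1]-.12)<.04)&(P[...,2]>.05)&(P[...,2]<.11);q=P[m];t=q[q[:,2]>.092];print(len(q),((t.min(0)+t.max(0))/2).round(4),t.mean(0))
R=np.linalg.inv(W)
for p in([.574,.0235,.044],[.5215,.1185,.095]):
    p=R[:3,:3]@p+R[:3,3];print(c["fx"]*p[0]/p[2]+c["cx"],c["fy"]*p[1]/p[2]+c["cy"])
print(rel([[.5215,.1185,.126]]))
E
```

```text
1.55 [0.52231464 0.11833473 0.20102195] [-0.6283753  -0.24533699 -0.26814938] [-0.03  0.38 -0.34  1.95  0.17  0.83  0.67]
1157 [0.5205 0.1186 0.0939] [0.51995736 0.1188493  0.09386915]
230.33515660651815 360.1058442106816
313.9673473546513 280.76664904800083
[[ 0.0751 -0.0002 -0.0008]]
```

View pics/w1.png

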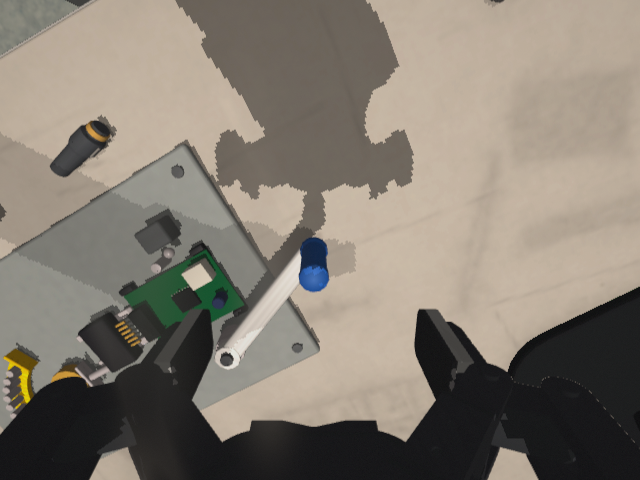

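The grip top at (314,278) lies centred between the jaws, and the hinge at (228,358) matches the prediction within 2 px. I descend and close.

Emit:
move_arm:
  steps:
    - {"xyz": [0.02, 0, 0], "twist": [0, 0, 0], "fingers": 1}
    - {"xyz": [0.04, -0.0, -0.001], "twist": [0, 0, 0], "fingers": 1}
    - {"xyz": [0.06, 0, -0.001], "twist": [0, 0, 0], "fingers": 1}
    - {"xyz": [0.075, 0, -0.001], "twist": [0, 0, 0], "fingers": 1}
    - {"xyz": [0.075, 0, -0.001], "twist": [0, 0, 0], "fingers": 0.6}
    - {"xyz": [0.075, 0, -0.001], "twist": [0, 0, 0], "fingers": 0.3}
    - {"xyz": [0.075, 0, -0.001], "twist": [0, 0, 0], "fingers": 0.1}
    - {"xyz": [0.075, 0, -0.001], "twist": [0, 0, 0], "fingers": 0.1}
    - {"xyz": [0.075, 0, -0.001], "twist": [0, 0, 0], "fingers": 0.1}
    - {"xyz": [0.075, 0, -0.001], "twist": [0, 0, 0], "fingers": 0.1}

```text
time: 2.85
tcp_pos: [0.5219, 0.1189, 0.1267]
tool_rot: [0.155, 0.689, -0.155, 0.69]
force: [0.4, -0.7, 5.3]
width: 0.0143
```

Run:
```python
from h import *
s=sense();print(s["time"],s["tcp_pos"],s["force"],s["width"])
H=np.array([.574,.0235]);d=s["tcp_pos"][:2]-H;r=np.hypot(*d);a=np.degrees(np.arctan2(d[1],d[0]));print(r,a)
print(rel(arc(H,r,np.linspace(a,174,11)[1:],s["tcp_pos"][2])))
```

```text
2.85 [0.52192784 0.11885029 0.12670724] [ 0.436328   -0.70175375  5.33310653] 0.014341935970090494
0.10864247756469918 118.63958628736297
[[-0.     -0.0088 -0.0058]
 [-0.     -0.0181 -0.0106]
 [-0.     -0.0278 -0.0146]
 [-0.0001 -0.0378 -0.0176]
 [-0.0001 -0.0481 -0.0197]
 [-0.0001 -0.0586 -0.0207]
 [-0.0001 -0.0691 -0.0207]
 [-0.0001 -0.0795 -0.0197]
 [-0.0001 -0.0898 -0.0177]
 [-0.0001 -0.0999 -0.0147]]
```

Emit:
move_arm:
  steps:
    - {"xyz": [0, -0.009, -0.006], "twist": [0, 0, 0], "fingers": 0.1}
    - {"xyz": [0, -0.018, -0.0105], "twist": [0, 0, 0], "fingers": 0.1}
    - {"xyz": [0, -0.028, -0.0145], "twist": [0, 0, 0], "fingers": 0.1}
    - {"xyz": [0, -0.038, -0.0175], "twist": [0, 0, 0], "fingers": 0.1}
    - {"xyz": [0, -0.048, -0.0195], "twist": [0, 0, 0], "fingers": 0.1}
    - {"xyz": [0, -0.0585, -0.0205], "twist": [0, 0, 0], "fingers": 0.1}
    - {"xyz": [0, -0.069, -0.0205], "twist": [0, 0, 0], "fingers": 0.1}
    - {"xyz": [0, -0.0795, -0.0195], "twist": [0, 0, 0], "fingers": 0.1}
    - {"xyz": [0, -0.09, -0.0175], "twist": [0, 0, 0], "fingers": 0.1}
    - {"xyz": [0, -0.09, -0.0175], "twist": [0, 0, 0], "fingers": 0.1}

```text
time: 4.1
tcp_pos: [0.4655, 0.0435, 0.1266]
tool_rot: [0.155, 0.691, -0.156, 0.689]
force: [-5.1, 0.5, 9.0]
width: 0.0144
```

Run:
```python
from h import *
s=sense();print(s["time"],s["tcp_pos"],s["force"],s["width"])
H=np.array([.574,.0235]);d=s["tcp_pos"][:2]-H;r=np.hypot(*d);a=np.degrees(np.arctan2(d[1],d[0]));print(r,a)
print(s["force"][:2]@d/r)
print(rel(arc(H,.1095,np.linspace(a,188,11)[1:],s["tcp_pos"][2])))
```

```text
4.1 [0.46549312 0.04349002 0.12660254] [-5.09402714  0.50379048  8.96312647] 0.014432180468655811
0.11033287766420381 169.56154917138377
5.100997861690329
[[ 0.     -0.0032  0.0018]
 [ 0.     -0.0065  0.0028]
 [ 0.     -0.0099  0.004 ]
 [ 0.     -0.0131  0.0053]
 [ 0.     -0.0164  0.0067]
 [ 0.     -0.0196  0.0082]
 [ 0.     -0.0227  0.0098]
 [ 0.     -0.0258  0.0115]
 [ 0.     -0.0288  0.0133]
 [ 0.     -0.0318  0.0152]]
```

Run:
```python
from h import *
s=sense();H=np.array([.574,.0235])
print(rel(arc(H,.1107,[172,174,176,178,180,182,184,185],s["tcp_pos"][2])))
```

```text
[[ 0.     -0.0046  0.001 ]
 [ 0.     -0.0083  0.0022]
 [ 0.     -0.0119  0.0035]
 [ 0.     -0.0155  0.005 ]
 [ 0.     -0.019   0.0066]
 [ 0.     -0.0225  0.0083]
 [ 0.     -0.0259  0.0101]
 [ 0.     -0.0275  0.0111]]
```

Emit:
move_arm:
  steps:
    - {"xyz": [0, -0.0045, 0.001], "twist": [0, 0, 0], "fingers": 0.1}
    - {"xyz": [0, -0.0085, 0.002], "twist": [0, 0, 0], "fingers": 0.1}
    - {"xyz": [0, -0.012, 0.0035], "twist": [0, 0, 0], "fingers": 0.1}
    - {"xyz": [0, -0.0155, 0.005], "twist": [0, 0, 0], "fingers": 0.1}
    - {"xyz": [0, -0.019, 0.0065], "twist": [0, 0, 0], "fingers": 0.1}
    - {"xyz": [0, -0.0225, 0.0085], "twist": [0, 0, 0], "fingers": 0.1}
    - {"xyz": [0, -0.026, 0.01], "twist": [0, 0, 0], "fingers": 0.1}
    - {"xyz": [0, -0.026, 0.01], "twist": [0, 0, 0], "fingers": 0.1}
    - {"xyz": [0, -0.026, 0.01], "twist": [0, 0, 0], "fingers": 0.1}
    - {"xyz": [0, -0.026, 0.01], "twist": [0, 0, 0], "fingers": 0.1}

```text
time: 5.35
tcp_pos: [0.4634, 0.0148, 0.1267]
tool_rot: [0.155, 0.69, -0.157, 0.689]
force: [0.1, -1.4, 5.4]
width: 0.0147
```

Run:
```python
from h import *
s=sense();print(s["time"],s["tcp_pos"],s["force"],s["width"])
H=np.array([.574,.0235]);d=s["tcp_pos"][:2]-H;r=np.hypot(*d);a=np.degrees(np.arctan2(d[1],d[0]));print(r,a)
print(s["force"][:2]@d/r)
print(rel(arc(H,.1107,[185,186,187,188],s["tcp_pos"][2])))
```

```text
5.35 [0.46339857 0.01481639 0.12673435] [ 0.1163667  -1.39145571  5.36664772] 0.014690487334488512
0.11094179478112927 -175.51076680079797
-0.007098010971348852
[[ 0.     -0.0007  0.0007]
 [ 0.     -0.0024  0.0017]
 [ 0.     -0.004   0.0027]
 [ 0.     -0.0057  0.0038]]
```

Emit:
move_arm:
  steps:
    - {"xyz": [0, -0.001, 0.0005], "twist": [0, 0, 0], "fingers": 0.1}
    - {"xyz": [0, -0.002, 0.001], "twist": [0, 0, 0], "fingers": 0.1}
    - {"xyz": [0, -0.003, 0.0015], "twist": [0, 0, 0], "fingers": 0.1}
    - {"xyz": [0, -0.003, 0.0015], "twist": [0, 0, 0], "fingers": 0.1}
    - {"xyz": [0, -0.003, 0.0015], "twist": [0, 0, 0], "fingers": 0.1}
    - {"xyz": [0, -0.003, 0.0015], "twist": [0, 0, 0], "fingers": 0.1}
    - {"xyz": [0, -0.003, 0.0015], "twist": [0, 0, 0], "fingers": 0.1}
    - {"xyz": [0, -0.003, 0.0015], "twist": [0, 0, 0], "fingers": 0.1}
    - {"xyz": [0, -0.003, 0.0015], "twist": [0, 0, 0], "fingers": 0.1}
    - {"xyz": [0, -0.003, 0.0015], "twist": [0, 0, 0], "fingers": 0.1}

```text
time: 6.6
tcp_pos: [0.4635, 0.0126, 0.1268]
tool_rot: [0.155, 0.691, -0.156, 0.689]
force: [0.3, 5.9, 3.5]
width: 0.0142
```

Emit:
move_arm:
  steps:
    - {"xyz": [0, 0.001, 0], "twist": [0, 0, 0], "fingers": 0.3}
    - {"xyz": [0, 0.001, 0], "twist": [0, 0, 0], "fingers": 0.6}
    - {"xyz": [0, 0.001, 0], "twist": [0, 0, 0], "fingers": 1}
    - {"xyz": [0, 0.001, 0], "twist": [0, 0, 0], "fingers": 1}
    - {"xyz": [0, 0.001, 0], "twist": [0, 0, 0], "fingers": 1}
    - {"xyz": [-0.02, 0.001, 0], "twist": [0, 0, 0], "fingers": 1}
    - {"xyz": [-0.05, 0.001, 0], "twist": [0, 0, 0], "fingers": 1}
    - {"xyz": [-0.09, 0.001, 0], "twist": [0, 0, 0], "fingers": 1}
    - {"xyz": [-0.13, 0.001, 0], "twist": [0, 0, 0], "fingers": 1}
    - {"xyz": [-0.17, 0.001, 0], "twist": [0, 0, 0], "fingers": 1}

```text
time: 7.85
tcp_pos: [0.464, 0.0136, 0.2981]
tool_rot: [0.155, 0.691, -0.156, 0.689]
force: [-0.0, -0.8, -0.2]
width: 0.0855
```

Run:
```python
from h import *
s=sense();print(s["tcp_pos"])
R=Ro.from_quat(s["tool_rot"]).as_matrix()
# view pose: start orientation, TCP so that camera looks at lever
Rt=np.array([[0,1,0],[0,0,-1],[-1,0,0]],float).T.T
print(rel([[.58,-.07,.36]]), (Ro.from_matrix(R.T@np.array([[0,1,0],[0,0,-1],[-1,0,0]],float)).as_rotvec()/(np.pi/2)).round(3))
```

```text
[0.46402533 0.01356426 0.2980876 ]
[[-0.0621 -0.026   0.1405]] [ 0.718 -0.     0.002]
```

Emit:
move_arm:
  steps:
    - {"xyz": [-0.01, -0.003, 0.02], "twist": [0.09, 0, 0], "fingers": 1}
    - {"xyz": [-0.02, -0.006, 0.04], "twist": [0.19, 0, 0], "fingers": 1}
    - {"xyz": [-0.03, -0.01, 0.06], "twist": [0.29, 0, 0], "fingers": 1}
    - {"xyz": [-0.04, -0.015, 0.08], "twist": [0.39, 0, 0], "fingers": 1}
    - {"xyz": [-0.05, -0.02, 0.1], "twist": [0.49, 0, 0], "fingers": 1}
    - {"xyz": [-0.055, -0.023, 0.12], "twist": [0.59, 0, 0], "fingers": 1}
    - {"xyz": [-0.06, -0.025, 0.135], "twist": [0.67, 0, 0], "fingers": 1}
    - {"xyz": [-0.062, -0.026, 0.14], "twist": [0.718, 0, 0], "fingers": 1}
    - {"xyz": [-0.062, -0.026, 0.14], "twist": [0.718, 0, 0], "fingers": 1}
    - {"xyz": [-0.062, -0.026, 0.14], "twist": [0.718, 0, 0], "fingers": 1}

```text
time: 9.1
tcp_pos: [0.5792, -0.0695, 0.3597]
tool_rot: [0.499, 0.501, -0.501, 0.5]
force: [-0.6, 0.0, -0.1]
width: 0.0848
```

Run:
```python
from h import *
c,W=wrist();cv2.imwrite("pics/w2.png",c["image"][...,::-1]); np.savez("w2.npz",im=c["image"],rz=c["range_z"],W=W,k=[c["fx"],c["fy"],c["cx"],c["cy"]])
x0,y0,x1,y1=200,100,450,400
cv2.imwrite("pics/w2c.png",cv2.resize(c["image"][y0+40:y1+40,x0:x1,::-1],None,fx=2,fy=2,interpolation=cv2.INTER_CUBIC))
```

```text
(no output)
```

View pics/w2.png

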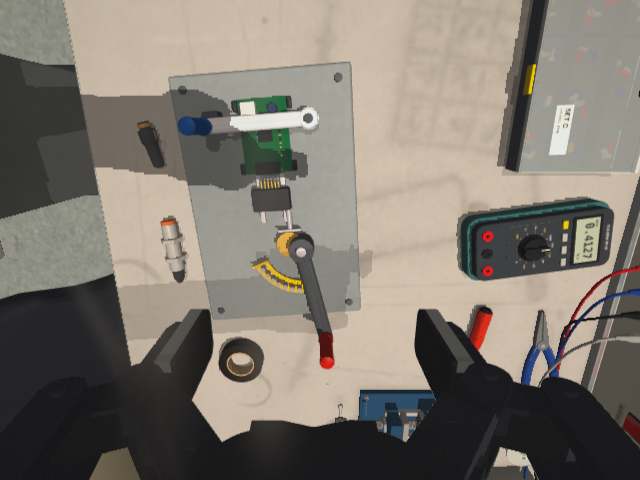

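The keeper lies across the board from its hinge (309,118) to the blue grip (188,125), parallel to the plate's short side. The lever pivot is at (301,250), the red grip top at (327,362), and the pinned sector at (255..305, 262..292). I look closer at the sector.

Run:
```python
from h import *
c=np.load("w2.npz");im=c["im"]
cv2.imwrite("pics/w2s.png",cv2.resize(im[225:305,235:345,::-1],None,fx=7,fy=7,interpolation=cv2.INTER_CUBIC))
k=c["k"];C=dict(fx=k[0],fy=k[1],cx=k[2],cy=k[3]);W=c["W"]
g=ray(C,W,[188,125],.095)[0];H=ray(C,W,[309,118],.044)[0]
print("keeper",g,H,np.hypot(*(g-H)[:2]),np.degrees(np.arctan2(*(g-H)[1::-1])))
r=ray(C,W,[327,362],.095)[0];p=ray(C,W,[301,251],.046)[0];print("lever",r,p,np.hypot(*(r-p)[:2]),np.degrees(np.arctan2(*(r-p)[1::-1])))
cor=ray(C,W,[[169,77],[350,63],[359,309],[215,320]],.012);print(cor)
for i in range(3): e=cor[i+1]-cor[i];print(np.hypot(*e[:2]),np.degrees(np.arctan2(e[1],e[0])))
C["range_z"]=c["rz"];P=wpts(C,W)
print("pivot top z",P[251,301],"red",P[362,327])
h=cv2.cvtColor(im,cv2.COLOR_RGB2HSV);m=((h[...,0]<8)|(h[...,0]>172))&(h[...,1]>140)&(h[...,2]>60)&(np.hypot(P[...,0]-.59,P[...,1]+.24)<.04);q=P[m];t=q[q[:,2]>.092];print("redtop",((t.min(0)+t.max(0))/2).round(4),len(t))
```

```text
keeper [0.46490401 0.01310905 0.095     ] [0.57339926 0.02078781 0.044     ] 0.10876664367385115 -175.9516365291384
lever [ 0.59369215 -0.23870743  0.095     ] [ 0.56382984 -0.12391307  0.046     ] 0.1186149356452537 -75.4184087019995
[[ 0.42137785  0.06341693  0.012     ]
 [ 0.61695333  0.07726956  0.012     ]
 [ 0.63873259 -0.21696493  0.012     ]
 [ 0.44598867 -0.23401248  0.012     ]]
0.19606546166191552 4.051496998755729
0.29503943512980796 -85.76668349338694
0.19349634438134503 -174.9455333411583
pivot top z [ 0.56390577 -0.12324603  0.04792893] red [ 0.59375064 -0.23968825  0.09367344]
redtop [ 0.5932 -0.2405  0.0938] 140
```

View pics/w2s.png

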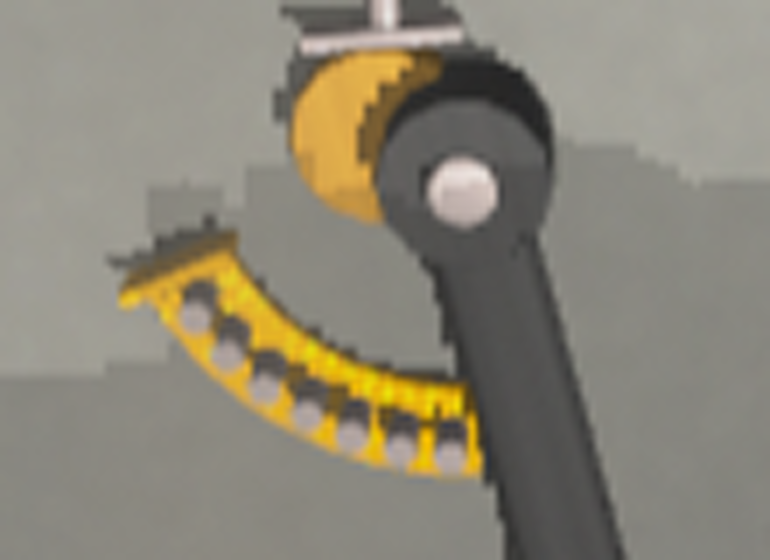

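Run:
```python
from h import *
c=np.load("w2.npz");k=c["k"];C=dict(fx=k[0],fy=k[1],cx=k[2],cy=k[3]);W=c["W"]
px=np.array([(452,455),(403,448),(350,433),(308,410),(265,383),(228,352),(195,315)])/7-0.43+[235,225]
C["range_z"]=c["rz"];P=wpts(C,W)
print([P[int(round(v)),int(round(u)),2].round(4) for u,v in px])
p0=ray(C,W,np.array([462,190])/7-.43+[235,225],.047)[0][:2]
r=np.array([.5934,-.2400]);d=r-p0;al=np.arctan2(d[1],d[0]);print("piv",p0,np.hypot(*d),np.degrees(al))
for z in(.018,.022,.026):
    q=ray(C,W,px,z)[:,:2]
    A=np.c_[2*q,np.ones(len(q))];s=np.linalg.lstsq(A,(q**2).sum(1),rcond=None)[0];print(" circ",s[:2],np.sqrt(s[2]+s[:2]@s[:2]))
    for cen in(p0,):
        v=q-cen;a=np.arctan2(v[:,1],v[:,0]);print(z,np.hypot(*v.T).round(4),(al-a).round(3),np.diff(-a).round(3))
```

```text
[np.float64(0.0294), np.float64(0.0283), np.float64(0.0293), np.float64(0.0305), np.float64(0.0309), np.float64(0.0311), np.float64(0.0299)]
piv [ 0.56336537 -0.12443741] 0.11940180628116309 -75.4311923042174
 circ [ 0.56606315 -0.12392188] 0.06252065053995556
0.018 [0.0617 0.0615 0.0614 0.0604 0.0603 0.0602 0.0601] [0.311 0.459 0.624 0.768 0.923 1.07  1.223] [0.147 0.165 0.144 0.155 0.148 0.152]
 circ [ 0.5661882  -0.12263264] 0.061913262698785124
0.022 [0.0598 0.0596 0.0595 0.0587 0.0586 0.0586 0.0587] [0.31  0.461 0.629 0.776 0.934 1.085 1.24 ] [0.151 0.168 0.147 0.158 0.15  0.155]
 circ [ 0.56631324 -0.1213434 ] 0.06130587485763705
0.026 [0.0579 0.0577 0.0576 0.0569 0.0569 0.0571 0.0572] [0.309 0.463 0.635 0.786 0.947 1.1   1.257] [0.154 0.172 0.151 0.161 0.153 0.157]
```

The picture shows seven pins spaced 0.16 rad, the first visible at about 0.31 rad from the lever. One more at 0.15 could be hidden under the lever, so the sector is at about 0.21 or 0.05. The feel of the clicks will decide. I go to the red grip.

Emit:
move_arm:
  steps:
    - {"xyz": [0.02, 0.002, 0.025], "twist": [0, 0, 0], "fingers": 1}
    - {"xyz": [0.05, 0.005, 0.065], "twist": [0, 0, 0], "fingers": 1}
    - {"xyz": [0.08, 0.01, 0.105], "twist": [0, 0, 0], "fingers": 1}
    - {"xyz": [0.11, 0.013, 0.14], "twist": [0, 0, 0], "fingers": 1}
    - {"xyz": [0.135, 0.014, 0.162], "twist": [0, 0, 0], "fingers": 1}
    - {"xyz": [0.15, 0.014, 0.1705], "twist": [0, 0, 0], "fingers": 1}
    - {"xyz": [0.16, 0.014, 0.1705], "twist": [0, 0, 0], "fingers": 1}
    - {"xyz": [0.16, 0.014, 0.1705], "twist": [0, 0, 0], "fingers": 1}
    - {"xyz": [0.16, 0.014, 0.1705], "twist": [0, 0, 0], "fingers": 1}
    - {"xyz": [0.16, 0.014, 0.1705], "twist": [0, 0, 0], "fingers": 1}

```text
time: 10.4
tcp_pos: [0.5935, -0.2396, 0.201]
tool_rot: [0.499, 0.501, -0.5, 0.501]
force: [1.0, -0.5, 0.6]
width: 0.0856
```

Run:
```python
from h import *
s=sense();print(s["tcp_pos"],s["force"])
c,W=wrist();im=c["image"];P=wpts(c,W)
h=cv2.cvtColor(im,cv2.COLOR_RGB2HSV);m=((h[...,0]<8)|(h[...,0]>172))&(h[...,1]>140)&(h[...,2]>60)&(np.hypot(P[...,0]-.59,P[...,1]+.24)<.03);q=P[m];t=q[q[:,2]>.091];print("redtop",((t.min(0)+t.max(0))/2).round(4),t.max(0)-t.min(0),len(t))
v,u=np.nonzero(m);print(u.min(),u.max(),v.min(),v.max())
print(rel([[.5934,-.24,.126]]))
```

```text
[ 0.59353698 -0.23956421  0.20095413] [ 1.0068355  -0.45985518  0.56919223]
redtop [ 0.5932 -0.2404  0.0935] [0.01593305 0.01544762 0.00498342] 642
299 328 241 294
[[0.0748 0.0001 0.0001]]
```

Emit:
move_arm:
  steps:
    - {"xyz": [0.02, 0, 0], "twist": [0, 0, 0], "fingers": 1}
    - {"xyz": [0.04, 0, 0.0005], "twist": [0, 0, 0], "fingers": 1}
    - {"xyz": [0.06, 0, 0.0005], "twist": [0, 0, 0], "fingers": 1}
    - {"xyz": [0.074, 0, 0.0005], "twist": [0, 0, 0], "fingers": 1}
    - {"xyz": [0.074, 0, 0.0005], "twist": [0, 0, 0], "fingers": 0.6}
    - {"xyz": [0.074, 0, 0.0005], "twist": [0, 0, 0], "fingers": 0.3}
    - {"xyz": [0.074, 0, 0.0005], "twist": [0, 0, 0], "fingers": 0.1}
    - {"xyz": [0.074, 0, 0.0005], "twist": [0, 0, 0], "fingers": 0.1}
    - {"xyz": [0.074, 0, 0.0005], "twist": [0, 0, 0], "fingers": 0.1}
    - {"xyz": [0.074, 0, 0.0005], "twist": [0, 0, 0], "fingers": 0.1}

```text
time: 11.7
tcp_pos: [0.5937, -0.2405, 0.1276]
tool_rot: [0.499, 0.5, -0.5, 0.501]
force: [-0.5, 0.3, 4.9]
width: 0.0146
```

```bash
cat >> h.py <<'E'
PV=np.array([.5634,-.1242])
def st(ref=None,nxt=()):
    s=sense();d=s["tcp_pos"][:2]-PV;r=np.hypot(*d);a=np.degrees(np.arctan2(d[1],d[0]));t=np.array([d[1],-d[0]])/r
    f=s["force"];print("t",round(s["time"],2),s["tcp_pos"].round(4),"r",r.round(4),"ang",a.round(2),"lever",None if ref is None else np.radians(ref-a).round(4),"Ftan",(f[:2]@t).round(2),"Frad",(f[:2]@d/r).round(2),"Fz",f[2].round(1),s["width"].round(4))
    if len(nxt): print(rel(arc(PV,.12,[ref-np.degrees(x) for x in nxt],s["tcp_pos"][2])))
E
python3 - <<'E'
from h import *
st()
s=sense();d=s["tcp_pos"][:2]-PV;a=np.degrees(np.arctan2(d[1],d[0]));st(a,[.02,.04,.06,.08,.1,.12,.14,.16,.18,.2])
E
```

```text
Traceback (most recent call last):
  File "h.py", line 33, in st
    f=s["force"];print("t",round(s["time"],2),s["tcp_pos"].round(4),"r",r.round(4),"ang",a.round(2),"lever",None if ref is None else np.radians(ref-a).round(4),"Ftan",(f[:2]@t).round(2),"Frad",(f[:2]@d/r).round(2),"Fz",f[2].round(1),s["width"].round(4))
                                                                                                                                                                                                                                         ^^^^^^^^^^^^^^^^
AttributeError: 'float' object has no attribute 'round'
```

```bash
sed -i 's/s\["width"\].round(4)/s["width"]/' h.py
python3 - <<'E'
from h import *
s=sense();d=s["tcp_pos"][:2]-PV;a=np.degrees(np.arctan2(d[1],d[0]));st(a,[.02,.04,.06,.08,.1,.12,.13,.16,.18,.2])
E
```

```text
t 11.7 [ 0.5937 -0.2405  0.1276] r 0.1202 ang -75.4 lever 0.0 Ftan 0.46 Frad -0.42 Fz 4.9 0.014608549608023378
[[ 0.     -0.0024  0.0004]
 [ 0.     -0.0047  0.0009]
 [ 0.     -0.0071  0.0014]
 [ 0.     -0.0094  0.0018]
 [ 0.     -0.0118  0.0022]
 [ 0.     -0.0142  0.0026]
 [ 0.     -0.0154  0.0027]
 [ 0.     -0.0189  0.0031]
 [ 0.     -0.0213  0.0033]
 [ 0.     -0.0237  0.0035]]
```

Emit:
move_arm:
  steps:
    - {"xyz": [0, -0.0025, 0.0005], "twist": [0, 0, 0], "fingers": 0.1}
    - {"xyz": [0, -0.0045, 0.001], "twist": [0, 0, 0], "fingers": 0.1}
    - {"xyz": [0, -0.007, 0.0015], "twist": [0, 0, 0], "fingers": 0.1}
    - {"xyz": [0, -0.0095, 0.002], "twist": [0, 0, 0], "fingers": 0.1}
    - {"xyz": [0, -0.012, 0.0022], "twist": [0, 0, 0], "fingers": 0.1}
    - {"xyz": [0, -0.014, 0.0026], "twist": [0, 0, 0], "fingers": 0.1}
    - {"xyz": [0, -0.0155, 0.0028], "twist": [0, 0, 0], "fingers": 0.1}
    - {"xyz": [0, -0.0155, 0.0028], "twist": [0, 0, 0], "fingers": 0.1}
    - {"xyz": [0, -0.0155, 0.0028], "twist": [0, 0, 0], "fingers": 0.1}
    - {"xyz": [0, -0.0155, 0.0028], "twist": [0, 0, 0], "fingers": 0.1}

```text
time: 12.95
tcp_pos: [0.5783, -0.2434, 0.1277]
tool_rot: [0.499, 0.5, -0.5, 0.501]
force: [3.3, -1.0, 1.2]
width: 0.0145
```

Run:
```python
from h import *
st(-75.4,[.145,.16,.175,.19,.2,.21])
```

```text
t 12.95 [ 0.5783 -0.2434  0.1277] r 0.1201 ang -82.89 lever 0.1307 Ftan -3.15 Frad 1.41 Fz 1.2 0.0144904298782142
[[ 0.     -0.0017  0.0001]
 [ 0.     -0.0035  0.0002]
 [ 0.     -0.0053  0.0004]
 [ 0.     -0.0071  0.0005]
 [ 0.     -0.0083  0.0006]
 [ 0.     -0.0095  0.0007]]
```

Spring alone so far (3.15 N). I continue to 0.20.

Emit:
move_arm:
  steps:
    - {"xyz": [0, -0.0017, 0.0001], "twist": [0, 0, 0], "fingers": 0.1}
    - {"xyz": [0, -0.0035, 0.0002], "twist": [0, 0, 0], "fingers": 0.1}
    - {"xyz": [0, -0.0053, 0.0004], "twist": [0, 0, 0], "fingers": 0.1}
    - {"xyz": [0, -0.007, 0.0005], "twist": [0, 0, 0], "fingers": 0.1}
    - {"xyz": [0, -0.0083, 0.0006], "twist": [0, 0, 0], "fingers": 0.1}
    - {"xyz": [0, -0.0083, 0.0006], "twist": [0, 0, 0], "fingers": 0.1}
    - {"xyz": [0, -0.0083, 0.0006], "twist": [0, 0, 0], "fingers": 0.1}
    - {"xyz": [0, -0.0083, 0.0006], "twist": [0, 0, 0], "fingers": 0.1}
    - {"xyz": [0, -0.0083, 0.0006], "twist": [0, 0, 0], "fingers": 0.1}
    - {"xyz": [0, -0.0083, 0.0006], "twist": [0, 0, 0], "fingers": 0.1}

```text
time: 14.2
tcp_pos: [0.57, -0.2441, 0.1277]
tool_rot: [0.499, 0.5, -0.5, 0.501]
force: [4.0, -1.3, 0.9]
width: 0.0147
```

Run:
```python
from h import *
st(-75.4,[.21,.225,.24,.255,.27,.28,.29,.3,.31,.32])
c,W=wrist();P=np.linalg.inv(W)
im=c["image"]
def pr(p): q=P[:3,:3]@p+P[:3,3];return c["fx"]*q[0]/q[2]+c["cx"],c["fy"]*q[1]/q[2]+c["cy"]
print(pr([.5634,-.124,.03]),pr([.56,-.18,.03]))
d=capture("side");cv2.imwrite("pics/s1.png",cv2.resize(d["image"][250:320,330:450,::-1],None,fx=6,fy=6,interpolation=cv2.INTER_CUBIC))
a=cv2.resize(im[20:220,200:460,::-1],None,fx=3,fy=3,interpolation=cv2.INTER_CUBIC);cv2.imwrite("pics/w3.png",a)
```

```text
t 14.2 [ 0.57   -0.2441  0.1277] r 0.1201 ang -86.85 lever 0.1998 Ftan -3.92 Frad 1.51 Fz 0.9 0.014690201852281615
[[-0.     -0.0012 -0.    ]
 [ 0.     -0.003   0.    ]
 [ 0.     -0.0048  0.0001]
 [ 0.     -0.0066  0.0001]
 [ 0.     -0.0084  0.0001]
 [-0.     -0.0096  0.    ]
 [-0.     -0.0108  0.    ]
 [-0.     -0.012  -0.    ]
 [-0.     -0.0132 -0.0001]
 [-0.     -0.0144 -0.0002]]
(np.float64(298.70914731192704), np.float64(24.42054525069824)) (np.float64(292.7361590448176), np.float64(161.92196370895957))
```

View pics/w3.png

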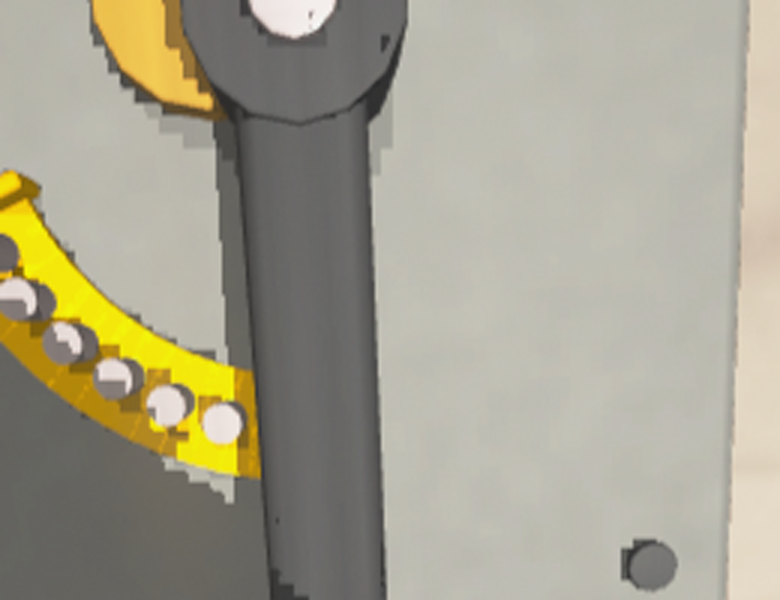

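Right of the lever (edge near column 375 of the crop) there is only bare plate. Six pins are visible on its left, the nearest at (222,423). No click felt yet; next 0.28.

Emit:
move_arm:
  steps:
    - {"xyz": [0, -0.0015, 0], "twist": [0, 0, 0], "fingers": 0.1}
    - {"xyz": [0, -0.003, 0], "twist": [0, 0, 0], "fingers": 0.1}
    - {"xyz": [0, -0.005, 0], "twist": [0, 0, 0], "fingers": 0.1}
    - {"xyz": [0, -0.0065, 0], "twist": [0, 0, 0], "fingers": 0.1}
    - {"xyz": [0, -0.0085, 0], "twist": [0, 0, 0], "fingers": 0.1}
    - {"xyz": [0, -0.0095, 0], "twist": [0, 0, 0], "fingers": 0.1}
    - {"xyz": [0, -0.01, 0], "twist": [0, 0, 0], "fingers": 0.1}
    - {"xyz": [0, -0.01, 0], "twist": [0, 0, 0], "fingers": 0.1}
    - {"xyz": [0, -0.01, 0], "twist": [0, 0, 0], "fingers": 0.1}
    - {"xyz": [0, -0.01, 0], "twist": [0, 0, 0], "fingers": 0.1}

```text
time: 15.55
tcp_pos: [0.5623, -0.2441, 0.1279]
tool_rot: [0.5, 0.498, -0.499, 0.503]
force: [9.3, -2.0, -4.0]
width: 0.0143
```

Run:
```python
from h import *
st(-75.4,[.3,.32,.335,.35,.37])
```

```text
t 15.55 [ 0.5623 -0.2441  0.1279] r 0.1199 ang -90.53 lever 0.264 Ftan -9.31 Frad 1.93 Fz -4.0 0.014330563629896107
[[-0.     -0.0043 -0.    ]
 [-0.     -0.0067 -0.0002]
 [-0.0001 -0.0085 -0.0003]
 [-0.0001 -0.0103 -0.0005]
 [-0.0001 -0.0127 -0.0007]]
```

Here 9.3 N is more than spring plus click should give, so I look.

Run:
```python
from h import *
st(-75.4)
a=capture("scene")["image"][130:350,200:440,::-1];b=capture("side")["image"][150:370,260:500,::-1]
cv2.imwrite("pics/q.png",cv2.resize(np.hstack([a,b]),(800,367),interpolation=cv2.INTER_CUBIC))
st(-75.4);print(sense()["ft_torque"],sense()["joints"])
```

```text
t 15.55 [ 0.5623 -0.2441  0.1279] r 0.1199 ang -90.53 lever 0.264 Ftan -9.31 Frad 1.93 Fz -4.0 0.014330563629896107
t 15.65 [ 0.5623 -0.2441  0.1279] r 0.1199 ang -90.52 lever 0.2638 Ftan -9.39 Frad 2.37 Fz -3.8 0.01454758648921877
[-0.46627205 -2.07523376  0.02608999] [ 0.40252093  0.56517498 -0.08435319  1.83611188  0.06892332  0.73647348
  0.28338926]
```

View pics/q.png

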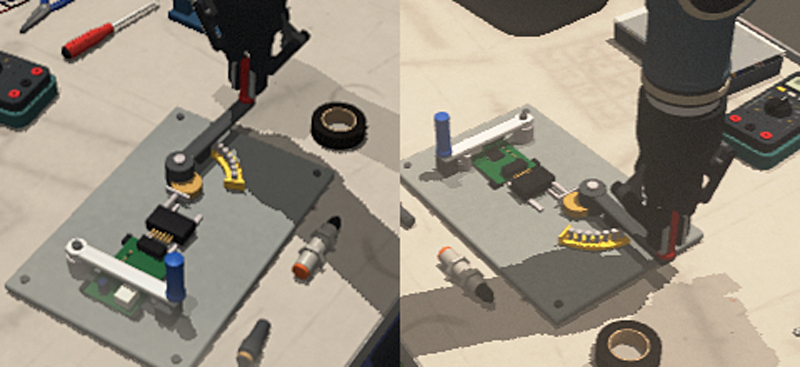

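Nothing else is touched and the keeper is still shut, so the resistance comes from the lever. I push on a little, gently.

Emit:
move_arm:
  steps:
    - {"xyz": [0, -0.0025, 0], "twist": [0, 0, 0], "fingers": 0.1}
    - {"xyz": [0, -0.0028, 0], "twist": [0, 0, 0], "fingers": 0.1}
    - {"xyz": [0, -0.003, 0], "twist": [0, 0, 0], "fingers": 0.1}
    - {"xyz": [0, -0.0033, 0], "twist": [0, 0, 0], "fingers": 0.1}
    - {"xyz": [0, -0.0035, 0], "twist": [0, 0, 0], "fingers": 0.1}
    - {"xyz": [0, -0.0035, 0], "twist": [0, 0, 0], "fingers": 0.1}
    - {"xyz": [0, -0.0035, 0], "twist": [0, 0, 0], "fingers": 0.1}
    - {"xyz": [0, -0.0035, 0], "twist": [0, 0, 0], "fingers": 0.1}
    - {"xyz": [0, -0.0035, 0], "twist": [0, 0, 0], "fingers": 0.1}
    - {"xyz": [0, -0.0035, 0], "twist": [0, 0, 0], "fingers": 0.1}

```text
time: 16.9
tcp_pos: [0.5594, -0.2441, 0.1278]
tool_rot: [0.5, 0.498, -0.498, 0.504]
force: [5.9, -1.4, -1.6]
width: 0.0148
```

Run:
```python
from h import *
st(-75.4,[.3,.32,.335,.35,.37])
```

```text
t 16.9 [ 0.5594 -0.2441  0.1278] r 0.1199 ang -91.9 lever 0.288 Ftan -5.92 Frad 1.19 Fz -1.6 0.014832392569100563
[[-0.     -0.0014  0.    ]
 [-0.     -0.0038 -0.0001]
 [-0.     -0.0056 -0.0003]
 [-0.0001 -0.0074 -0.0004]
 [-0.0001 -0.0098 -0.0007]]
```

Emit:
move_arm:
  steps:
    - {"xyz": [0, -0.0012, 0], "twist": [0, 0, 0], "fingers": 0.1}
    - {"xyz": [0, -0.0025, 0], "twist": [0, 0, 0], "fingers": 0.1}
    - {"xyz": [0, -0.0038, 0], "twist": [0, 0, 0], "fingers": 0.1}
    - {"xyz": [0, -0.005, 0], "twist": [0, 0, 0], "fingers": 0.1}
    - {"xyz": [0, -0.0055, 0], "twist": [0, 0, 0], "fingers": 0.1}
    - {"xyz": [0, -0.006, -0.0003], "twist": [0, 0, 0], "fingers": 0.1}
    - {"xyz": [0, -0.006, -0.0003], "twist": [0, 0, 0], "fingers": 0.1}
    - {"xyz": [0, -0.006, -0.0003], "twist": [0, 0, 0], "fingers": 0.1}
    - {"xyz": [0, -0.006, -0.0003], "twist": [0, 0, 0], "fingers": 0.1}
    - {"xyz": [0, -0.006, -0.0003], "twist": [0, 0, 0], "fingers": 0.1}

```text
time: 18.15
tcp_pos: [0.5533, -0.2437, 0.1277]
tool_rot: [0.5, 0.498, -0.498, 0.503]
force: [3.4, -0.3, 1.3]
width: 0.0147
```

Run:
```python
from h import *
st(-75.4,[.36,.38,.4,.42,.44,.46])
```

```text
t 18.15 [ 0.5533 -0.2437  0.1277] r 0.12 ang -94.85 lever 0.3395 Ftan -3.46 Frad 0.05 Fz 1.3 0.014701894024921084
[[-0.     -0.0025 -0.0002]
 [-0.     -0.0048 -0.0005]
 [-0.0001 -0.0072 -0.0008]
 [-0.0001 -0.0096 -0.0012]
 [-0.0001 -0.0119 -0.0016]
 [-0.0001 -0.0143 -0.0021]]
```

Force dropped from 5.9 to 3.5 N between 0.29 and 0.34, which is click one, so the sector is at about 0.21. I go on to the second hollow (0.55).

Run:
```python
from h import *
st(-75.4,np.arange(.365,.551,.0231))
```

```text
t 18.15 [ 0.5533 -0.2437  0.1277] r 0.12 ang -94.85 lever 0.3395 Ftan -3.46 Frad 0.05 Fz 1.3 0.014701894024921084
[[-0.     -0.003  -0.0003]
 [-0.     -0.0058 -0.0006]
 [-0.0001 -0.0085 -0.001 ]
 [-0.0001 -0.0113 -0.0015]
 [-0.0001 -0.014  -0.002 ]
 [-0.0001 -0.0167 -0.0026]
 [-0.0001 -0.0194 -0.0033]
 [-0.0002 -0.0221 -0.004 ]
 [-0.0002 -0.0247 -0.0048]]
```

Emit:
move_arm:
  steps:
    - {"xyz": [0, -0.003, -0.0003], "twist": [0, 0, 0], "fingers": 0.1}
    - {"xyz": [0, -0.006, -0.0006], "twist": [0, 0, 0], "fingers": 0.1}
    - {"xyz": [0, -0.0085, -0.001], "twist": [0, 0, 0], "fingers": 0.1}
    - {"xyz": [0, -0.0115, -0.0015], "twist": [0, 0, 0], "fingers": 0.1}
    - {"xyz": [0, -0.014, -0.002], "twist": [0, 0, 0], "fingers": 0.1}
    - {"xyz": [0, -0.0165, -0.0026], "twist": [0, 0, 0], "fingers": 0.1}
    - {"xyz": [0, -0.0195, -0.0033], "twist": [0, 0, 0], "fingers": 0.1}
    - {"xyz": [0, -0.022, -0.004], "twist": [0, 0, 0], "fingers": 0.1}
    - {"xyz": [0, -0.0245, -0.0048], "twist": [0, 0, 0], "fingers": 0.1}
    - {"xyz": [0, -0.0245, -0.0048], "twist": [0, 0, 0], "fingers": 0.1}

```text
time: 19.4
tcp_pos: [0.5281, -0.239, 0.1276]
tool_rot: [0.5, 0.498, -0.499, 0.503]
force: [2.4, -0.4, 3.7]
width: 0.0146
```

Run:
```python
from h import *
st(-75.4,np.arange(.57,.72,.02))
```

```text
t 19.4 [ 0.5281 -0.239   0.1276] r 0.1201 ang -107.08 lever 0.5529 Ftan -2.46 Frad -0.31 Fz 3.7 0.01457277413150041
[[-0.     -0.0019 -0.0007]
 [-0.     -0.0042 -0.0015]
 [-0.     -0.0065 -0.0023]
 [-0.0001 -0.0087 -0.0032]
 [-0.0001 -0.0109 -0.0041]
 [-0.0001 -0.0131 -0.005 ]
 [-0.0001 -0.0153 -0.006 ]
 [-0.0001 -0.0175 -0.0071]]
```

Emit:
move_arm:
  steps:
    - {"xyz": [0, -0.002, -0.0007], "twist": [0, 0, 0], "fingers": 0.1}
    - {"xyz": [0, -0.004, -0.0014], "twist": [0, 0, 0], "fingers": 0.1}
    - {"xyz": [0, -0.006, -0.002], "twist": [0, 0, 0], "fingers": 0.1}
    - {"xyz": [0, -0.006, -0.002], "twist": [0, 0, 0], "fingers": 0.1}
    - {"xyz": [0, -0.006, -0.002], "twist": [0, 0, 0], "fingers": 0.1}
    - {"xyz": [0, -0.006, -0.002], "twist": [0, 0, 0], "fingers": 0.1}
    - {"xyz": [0, -0.006, -0.002], "twist": [0, 0, 0], "fingers": 0.1}
    - {"xyz": [0, -0.006, -0.002], "twist": [0, 0, 0], "fingers": 0.1}
    - {"xyz": [0, -0.006, -0.002], "twist": [0, 0, 0], "fingers": 0.1}
    - {"xyz": [0, -0.006, -0.002], "twist": [0, 0, 0], "fingers": 0.1}

```text
time: 20.65
tcp_pos: [0.5241, -0.2377, 0.1278]
tool_rot: [0.501, 0.497, -0.498, 0.505]
force: [8.9, -2.4, -3.8]
width: 0.0146
```

Run:
```python
from h import *
st(-75.4,np.arange(.62,.72,.015))
```

```text
t 20.65 [ 0.5241 -0.2377  0.1278] r 0.1201 ang -109.1 lever 0.5881 Ftan -9.21 Frad -0.64 Fz -3.8 0.014597286592811494
[[-0.     -0.0036 -0.0014]
 [-0.0001 -0.0052 -0.0021]
 [-0.0001 -0.0069 -0.0028]
 [-0.0001 -0.0085 -0.0035]
 [-0.0001 -0.0102 -0.0042]
 [-0.0002 -0.0118 -0.005 ]
 [-0.0002 -0.0134 -0.0057]]
```

Emit:
move_arm:
  steps:
    - {"xyz": [0, -0.0035, -0.0014], "twist": [0, 0, 0], "fingers": 0.1}
    - {"xyz": [0, -0.005, -0.002], "twist": [0, 0, 0], "fingers": 0.1}
    - {"xyz": [0, -0.007, -0.0028], "twist": [0, 0, 0], "fingers": 0.1}
    - {"xyz": [0, -0.0085, -0.0035], "twist": [0, 0, 0], "fingers": 0.1}
    - {"xyz": [0, -0.01, -0.0042], "twist": [0, 0, 0], "fingers": 0.1}
    - {"xyz": [0, -0.012, -0.005], "twist": [0, 0, 0], "fingers": 0.1}
    - {"xyz": [0, -0.0135, -0.0057], "twist": [0, 0, 0], "fingers": 0.1}
    - {"xyz": [0, -0.0135, -0.0057], "twist": [0, 0, 0], "fingers": 0.1}
    - {"xyz": [0, -0.0135, -0.0057], "twist": [0, 0, 0], "fingers": 0.1}
    - {"xyz": [0, -0.0135, -0.0057], "twist": [0, 0, 0], "fingers": 0.1}

```text
time: 21.9
tcp_pos: [0.5102, -0.232, 0.1275]
tool_rot: [0.501, 0.497, -0.498, 0.504]
force: [2.4, -0.5, 4.4]
width: 0.0146
```

Run:
```python
from h import *
st(-75.4,np.arange(.73,.88,.02))
c,W=wrist();im=c["image"]
Q=np.linalg.inv(W)
def pr(p): q=Q[:3,:3]@p+Q[:3,3];return c["fx"]*q[0]/q[2]+c["cx"],c["fy"]*q[1]/q[2]+c["cy"]
print(pr(np.array([.5634,-.124,.03])))
for lv in(.15,.31,.47,.63,.79,.95):
    a=np.radians(-75.4)-lv; u=pr(np.array([.5634+.057*np.cos(a),-.124+.057*np.sin(a),.03]));print(lv,((np.array(u)-[220,0])*3).round())
cv2.imwrite("pics/w4.png",cv2.resize(im[0:200,220:480,::-1],None,fx=3,fy=3,interpolation=cv2.INTER_CUBIC))
```

```text
t 21.9 [ 0.5102 -0.232   0.1275] r 0.1202 ang -116.25 lever 0.7131 Ftan -2.4 Frad -0.57 Fz 4.4 0.01456626299961565
[[-0.     -0.0017 -0.0011]
 [-0.     -0.0039 -0.0022]
 [-0.0001 -0.006  -0.0034]
 [-0.0001 -0.008  -0.0046]
 [-0.0001 -0.0101 -0.0058]
 [-0.0002 -0.0121 -0.0071]
 [-0.0002 -0.0141 -0.0084]
 [-0.0002 -0.0161 -0.0098]]
(np.float64(436.66423190576563), np.float64(56.76052000004745))
0.15 [647. 568.]
0.31 [590. 569.]
0.47 [534. 561.]
0.63 [481. 544.]
0.79 [430. 518.]
0.95 [384. 484.]
```

View pics/w4.png

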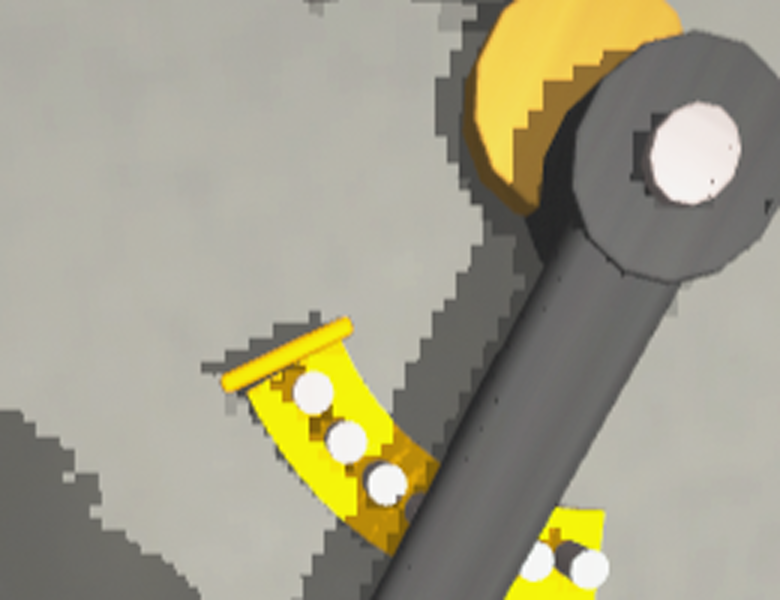

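The sector's edge is now bare at column 605, and the first pin lies at (590,569), exactly where I predicted 0.31. The third pin is under or behind the lever and the fourth (0.79) is still ahead of it. So there is no hidden pin, the sector is at about 0.21, three clicks are done, and the target is 0.87 (click five at 0.95).

Emit:
move_arm:
  steps:
    - {"xyz": [0, -0.002, -0.001], "twist": [0, 0, 0], "fingers": 0.1}
    - {"xyz": [0, -0.004, -0.0022], "twist": [0, 0, 0], "fingers": 0.1}
    - {"xyz": [0, -0.006, -0.0034], "twist": [0, 0, 0], "fingers": 0.1}
    - {"xyz": [0, -0.008, -0.0046], "twist": [0, 0, 0], "fingers": 0.1}
    - {"xyz": [0, -0.01, -0.0058], "twist": [0, 0, 0], "fingers": 0.1}
    - {"xyz": [0, -0.012, -0.0071], "twist": [0, 0, 0], "fingers": 0.1}
    - {"xyz": [0, -0.014, -0.0084], "twist": [0, 0, 0], "fingers": 0.1}
    - {"xyz": [0, -0.016, -0.0097], "twist": [0, 0, 0], "fingers": 0.1}
    - {"xyz": [0, -0.016, -0.0097], "twist": [0, 0, 0], "fingers": 0.1}
    - {"xyz": [0, -0.016, -0.0097], "twist": [0, 0, 0], "fingers": 0.1}

```text
time: 23.2
tcp_pos: [0.494, -0.2224, 0.1275]
tool_rot: [0.5, 0.497, -0.498, 0.504]
force: [1.8, -1.2, 5.0]
width: 0.0146
```

Run:
```python
from h import *
st(-75.4,[.865,.87,.875])
a=capture("scene")["image"][130:350,200:440,::-1];w=capture("wrist")["image"][0:220,240:480,::-1]
cv2.imwrite("pics/q2.png",cv2.resize(np.hstack([a,w]),(800,367),interpolation=cv2.INTER_CUBIC))
st(-75.4)
```

```text
t 23.2 [ 0.494  -0.2224  0.1275] r 0.1202 ang -125.26 lever 0.8702 Ftan -2.11 Frad -0.06 Fz 5.0 0.014553891130585996
[[ 0.      0.0006  0.0002]
 [ 0.      0.0001 -0.0002]
 [-0.     -0.0003 -0.0005]]
t 23.3 [ 0.494  -0.2224  0.1275] r 0.1202 ang -125.25 lever 0.87 Ftan -3.53 Frad 0.97 Fz 5.9 0.014787775084958543
```

View pics/q2.png

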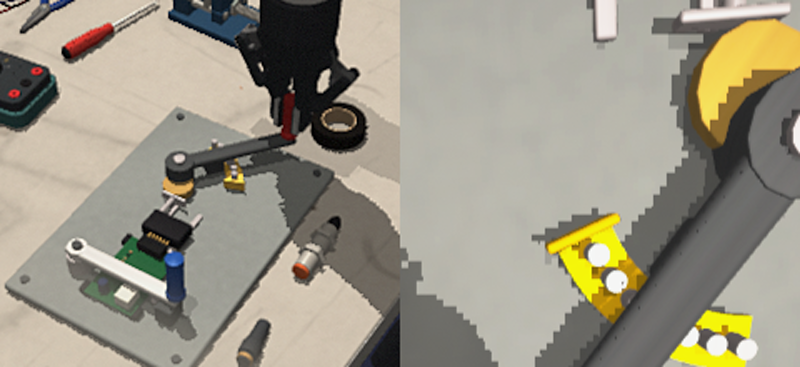

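Pins 1–3 are behind the lever (700–750,345), pin 4 is under it, and pins 5–7 are ahead (600–630,255–295). The keeper still lies in its catch and the sensor, plug and tape are where they were. I hand in.

```bash
python3 -c "
from h import *
finish_job();st(-75.4)"
```

```text
the job is handed in; nothing more can be done
the job is handed in; nothing more can be done
```

I shut the keeper first, then fed the lever to its fourth click. I handed the job in still gripping the red grip, with about 23 of the 72 s used.

- **Keeper:** I swung it until it snapped through the catch and met its stop; pressing on about 2 mm more met roughly 6 N of resistance. The later pictures show it still shut, parallel to the plate's short side.
- **Lever:** It was held at about 0.870 rad and did not drift. The sector is at about 0.21, so this is the hollow after click four; click five would come at 0.95. The last picture showed pins 1–3 behind the lever, pin 4 hidden under it, and pins 5–7 ahead. A picture on the way ruled out a hidden extra pin under the lever.
- **Bystanders:** The sensor, plug and tape roll look unmoved in the last picture. I did not measure their positions.

**Disagreements:**
- Twice, just before a pin, the push read about 9 N where I expected 5 to 6 N. The first time the cameras showed nothing else touching, and both times it eased once the lever moved on.
- The last two force readings along the lever's path were 2.1 and 3.5 N at the same position, which looks like sensor noise.
- The state readout I tried after handing in was refused, so there is no later check.

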